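Leak check of a square bottle

TASK

In the metal block on the worktop, screw the loose cap of the taller square bottle fully tight (clockwise, less than a quarter turn) while the bottle still stands in its well. Then draw that bottle up out of the block and tip it over onto its side for a leak check, between 60 and 120 degrees from upright, and finish while still holding it there, still, with its middle at least 15 cm above the worktop and clear of the block; do not put it down or let go. Leave the shorter bottle in its well, and leave the timer, the flask and the tape roll where they are.

Things in the scene. Friction and masses are not known exactly. Their poses are not given: they have to be found in the camera images.
- block: fixed aluminium block 85 x 215 x 50 mm high, origin at the centre of its underside on the worktop. Two square wells 46 x 46 mm, 40 mm deep (floor 10 mm above the worktop), their centres at y = +55 and -55 mm in its own frame, sides parallel to its x and y axes. One bottle stands in each well; either may hold the tall one
- tall_center (a point): centre, half-way up, of the taller bottle: white square plastic bottle 42 x 42 mm, 122 mm high with its cap, 0.1 to 0.2 kg, loose in its well with 2 mm play each side; the square well stops it from turning. Body 85 mm high, narrower neck, then the cap. Its z axis points from foot to cap; its foot lies 61 mm below this point. In the well its top is 132 mm above the worktop
- cap_center (a point): centre of the ribbed round grey screw cap of the taller bottle: 38 mm diameter, 28 mm high, its axis on the bottle's z axis, 47 mm from the bottle's centre. The cap is captive: it turns but does not come off, so the bottle can also be carried by it. Its underside is 9 mm above the bottle's square shoulder
- cap (a joint): turn of that cap in rad: 0 is fully tight, at a firm stop; larger is looser (anticlockwise seen from above), up to 1.3. Starts between 0.6 and 1.1. Light even friction of about 0.05 N m; it stays where it is left
- short_center (a point): centre, half-way up, of the shorter bottle in the other well, to be left alone: same 42 x 42 mm square body and 38 mm cap, 83 mm high, loose; in the well its top is 93 mm above the worktop
- timer_center (a point): centre of a lab timer 62 x 68 x 20 mm lying on the worktop, loose, to be left alone
- flask_center (a point): centre of a conical glass flask 65 mm in diameter, 105 mm high, standing loose, to be left alone
- tape_roll_center (a point): centre of a tape roll 92 mm in diameter, 48 mm high, lying loose, to be left alone. The room round it: a solid wall along the right, at y = -0.46 m, beside the worktop and the robot, a balance at the left (y 0.28 to 0.48 m, x 0.48 to 0.80 m) and fixed things at the back beyond x = 0.68 m; the arm must not run into them
Mind the look-alikes: they are no part of the job. What is shaped like the part that bears tall_center but green or orange is not meant.

How it is judged:
By the outcome, as a careful person would: the job done as asked, in the order asked, and still so for the second after the job is handed in, while the arm keeps its last pose, push and grip.
It also fails if it takes over 38 s, if anything falls off the work surface, if the arm or the gripper's body presses on something with over 40 N, if the wrist force passes 120 N, or if a joint passes its speed limit or range.

ROBOT

A 6-joint arm with a two-finger parallel gripper is mounted at the origin on a cart in front of the work surface, level with it; the furniture and walls round the work are solid. World frame = base frame: x ahead of the robot, y to its left, z up, the work surface at z = 0. Lengths are in m, angles in rad, forces in N, time in s.
With the tool pointing down it reaches from about 0.35 to 0.775 m from the base axis. Payload 5.5 kg.
Tool frame: the origin (TCP) lies midway between the tips of the shut fingers; the grasp point (between the pads) lies 19 mm behind it (env.tcp_to_grasp is the distance from the TCP to the grasp point, in m); z points along the fingers, y is the direction in which the jaws open and shut (so a half turn about z gives the same grasp; the last joint's range is limited). The gripper opens to 85 mm and grips with 20 to 120 N. Pads are 22 mm wide; open, the fingers measure 114 mm over their backs; the gripper's body (76 mm by 85 mm) begins 54 mm behind the grasp point. The pads swing forward as they close: fully open they stand 13 mm farther back than shut.
Start: joints at [1.043, 0.313, 0.046, 1.304, 0, 1.431], TCP at [0.217, 0.532, 0.211] pointing down, gripper open.
Joint ranges: [-2.76, 2.76], [-0.86, 1.69], [-1.03, 1.26], [-2.2, 2.34], [-1.47, 1.5], [-3.14, 3.14]. Speed limits (rad/s): [2.57, 2.57, 3.14, 3.14, 3.14, 3.14].

INTERFACE

Orientations are given as a unit quaternion [w, x, y, z].
In Python, from workcell import get_state, viewer, hand_in, finder, env gives the robot as it stands.
- The arm moves only by the tool arm_command, never from a script. Its argument "motion" is a list of rows, each an object of numbers: "x", "y", "z": the shift along the tool's x, y, z in mm; "rx", "ry", "rz": the turn, a rotation vector about the tool's x, y, z in degrees; "hand": the closure, from -1 (fully open) to 1 (shut). A call has 1 to 10 rows; each row is the pose to reach, as a shift and turn from the pose commanded when the call began, along the tool's axes at that moment; what a row does not reach only later rows make up. A row lasts 1/8 s, in which the tool goes at most 62.5 mm and 10.7 degrees, less where a joint would pass 70% of its speed; a pose out of reach is approached as far as the arm can. A call with a gripper value outside its range is refused whole. The fingers move at their own pace and stop on an object; "force" is the grip in N (left out, the last holds). Time passes only in rows, so rows that repeat a pose let the fingers close. It gives the time, the measured TCP pose, the force and the opening at its end, in the units of the state.
- get_state(): the state, without advancing time (a new reading comes with each control period).
- viewer.read_camera(name): name is "scene" or "top" or "wrist"; returns a dict with "image" (384x512x3 uint8, red, green, blue), "z_map" (384x512 float32, m along the optical axis (not along the pixel's ray), 0 where there is no reading), "intrinsics" (3x3 intrinsics, pixels), "k1" (the pictures are not rectified: a ray, as slopes to the right and down, at radius r is drawn at 1 + k1 r^2 times it, then the intrinsics apply), "rvec" (rotation vector, rad) and "tvec" (3), from world to camera coordinates, as OpenCV has them. Camera axes: x right, y down, z forward; pixel columns grow to the right and rows downward; lengths in m; the calibration is good to about 2 mm. A picture is of the moment at which its call begins.
- hand_in(): hands the job in, once; it reports no verdict.
Trained networks look in a picture, given as the dict that the camera call returned (one of the last four; its "shot" number tells which), for a name from the list of things; names that differ only in an ending like _2 or _b are one class to them, and where a whole thing is asked for, a point or a joint stands for the part that bears it (a point fixed in the world has none). Each returns a list of dicts, best first, with "score" (0 to 1); they miss things now and then, are a little off and sometimes report something else, mostly with a low value. They report only what shows in the picture. A call takes as long as a camera call. They do not tell look-alikes from the thing itself.
- finder.find_in(picture, query): "at" ([column, row] in pixels, amid what is visible of it).
- finder.masks_of(picture, query): "region" (384x512 bool, what is visible of it) and "at" ([column, row] in pixels, amid what is visible of it).
The state is a dict: "clock": time; "joint_pos": joint angles; "qvel": joint speeds; "tau": joint torques, N m; "tcp_pos": TCP position; "orientation": TCP orientation; "wrist_force": force on the tool from outside, world axes, zero at the start; "ft_torque": the same for the moment, N m; "finger_gap": finger opening in m.
Only numpy, scipy, OpenCV 4.12 (cv2) and the standard library are available. Lean on these libraries where they do the work, as an engineer would, in place of code of your own. Each camera call takes 0.05 s, during which the arm holds its last target.

## Working session

There is one attempt and no reset: what is moved stays moved. The work goes in short steps, Python scripts to look and compute and a tool call to move; the robot and the scene stay as the last step left them, time stands still between calls to the robot, and variables do not carry over. Pictures are saved under pics/ and viewed, and the job is handed in when it is done.

Besides the shell and the picture viewer there is one more tool, called by a JSON object that holds its "api" and its "payload", one argument or row to a line. arm_command: Moves the arm, as the interface text tells. Its arguments: {"type":"object","properties":{"motion":{"type":"array","items":{"type":"object","properties":{"x":{"type":"number"},"y":{"type":"number"},"z":{"type":"number"},"rx":{"type":"number"},"ry":{"type":"number"},"rz":{"type":"number"},"hand":{"type":"number"}}}},"force":{"type":"number"}},"required":["motion"]}

```bash
ls; mkdir -p pics; cat > h.py <<'E'
import numpy as np, cv2
from workcell import get_state, viewer, hand_in, finder, env
from scipy.spatial.transform import Rotation as R
def pts(p):
    K=np.array(p["intrinsics"]);h,w=p["z_map"].shape
    u,v=np.meshgrid(np.arange(w),np.arange(h))
    xd=(u-K[0,2])/K[0,0];yd=(v-K[1,2])/K[1,1];x,y=xd.copy(),yd.copy()
    for _ in range(10):
        f=1+p["k1"]*(x*x+y*y);x,y=xd/f,yd/f
    z=p["z_map"];c=np.stack([x*z,y*z,z],-1)
    Rm=cv2.Rodrigues(np.array(p["rvec"],float))[0]
    w_=(c-np.array(p["tvec"]).reshape(3))@Rm
    w_[z<=0]=np.nan
    return w_
def save(p,n): cv2.imwrite("pics/"+n,p["image"][:,:,::-1])
E
python3 - <<'E'
from h import *
s=get_state();print({k:np.round(v,3) for k,v in s.items()})
for n in ("scene","top"):
    p=viewer.read_camera(n);save(p,n+"0.png");np.savez(n+"0.npz",img=p["image"],w=pts(p))
    w=pts(p)
    for q in ("block","tall_center","cap_center","short_center","timer_center","flask_center","tape_roll_center"):
        for d in finder.masks_of(p,q)[:4]:
            m=d["region"]; print(n,q,round(d["score"],2),np.round(d["at"]),np.round(np.nanmedian(w[m],0),3),np.round(np.nanmax(w[m][:,2]),3),m.sum())
E
```

```text
pics
{'clock': np.float64(0.0), 'joint_pos': array([1.043, 0.314, 0.045, 1.304, 0.   , 1.431]), 'qvel': array([-0.001,  0.001,  0.   ,  0.001,  0.001, -0.001]), 'tau': array([-0.0000e+00, -4.8063e+01,  2.9853e+01,  1.9000e-02,  0.0000e+00,
       -0.0000e+00]), 'tcp_pos': array([0.217, 0.532, 0.21 ]), 'orientation': array([-0.   ,  0.193,  0.981, -0.001]), 'wrist_force': array([ 0.381,  1.372, -0.091]), 'ft_torque': array([-0.021, -0.045,  0.066]), 'finger_gap': np.float64(0.085)}
scene block 0.75 [235. 215.] [0.48  0.048 0.049] 0.13 2009
scene tall_center 0.89 [253. 203.] [ 0.477 -0.005  0.1  ] 0.139 445
scene tall_center 0.87 [276. 169.] [ 0.621 -0.054  0.082] 0.128 504
scene tall_center 0.85 [221. 166.] [0.622 0.105 0.08 ] 0.128 518
scene tall_center 0.67 [302. 218.] [ 0.455 -0.125  0.084] 0.129 515
scene cap_center 0.79 [304. 211.] [ 0.466 -0.126  0.12 ] 0.129 224
scene cap_center 0.72 [279. 158.] [ 0.628 -0.053  0.121] 0.128 162
scene cap_center 0.67 [222. 154.] [0.627 0.107 0.121] 0.128 164
scene cap_center 0.5 [255. 196.] [ 0.486 -0.005  0.13 ] 0.139 229
scene short_center 0.6
[... 388 characters left out ...]
.79 [282. 145.] [ 0.624 -0.048  0.103] 0.129 279
top tall_center 0.66 [268. 192.] [ 0.483 -0.     0.129] 0.138 209
top tall_center 0.62 [233. 147.] [0.624 0.109 0.099] 0.128 272
top cap_center 0.65 [281. 143.] [ 0.629 -0.048  0.122] 0.129 118
top cap_center 0.55 [226. 182.] [0.506 0.105 0.09 ] 0.098 216
top cap_center 0.47 [306. 198.] [ 0.469 -0.121  0.122] 0.129 116
top cap_center 0.44 [266. 188.] [ 0.489 -0.003  0.131] 0.138 146
top timer_center 0.62 [366. 209.] [ 0.452 -0.328  0.018] 0.028 388
top flask_center 0.84 [171. 218.] [0.405 0.29  0.043] 0.106 300
top flask_center 0.45 [230. 183.] [0.506 0.104 0.091] 0.098 201
top tape_roll_center 0.65 [377. 166.] [ 0.579 -0.335  0.039] 0.055 408
```

```bash
python3 - <<'E'
import cv2
a=cv2.imread("pics/scene0.png")[120:280,110:420];b=cv2.imread("pics/top0.png")[110:260,140:420]
cv2.imwrite("pics/s0c.png",cv2.resize(a,None,fx=2.5,fy=2.5,interpolation=2));cv2.imwrite("pics/t0c.png",cv2.resize(b,None,fx=2.8,fy=2.8,interpolation=2))
E
```

```text
(no output)
```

View pics/s0c.png

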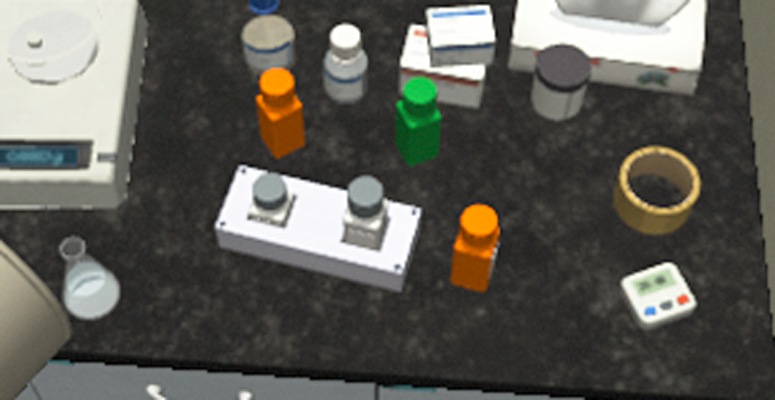

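View pics/t0c.png

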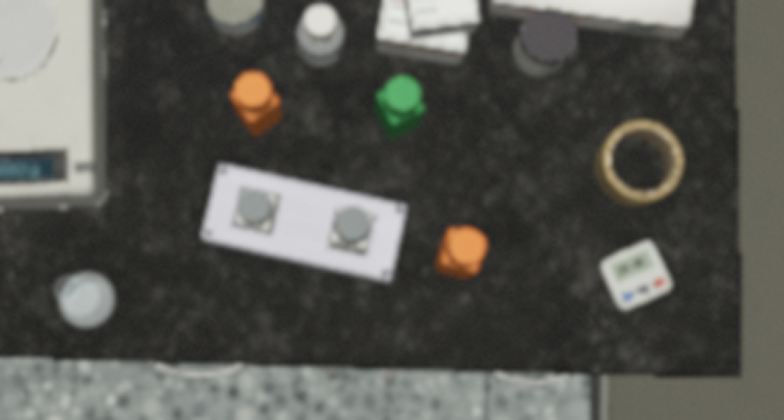

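View pics/scene0.png

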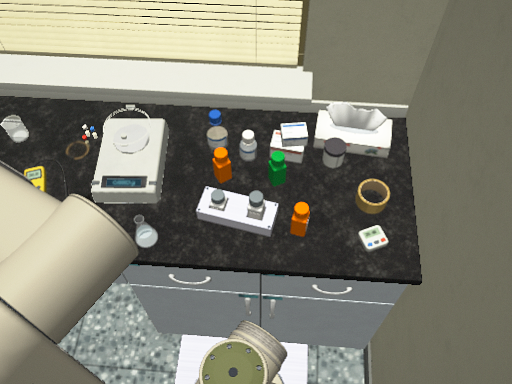

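The scene shows these candidates: orange bottles at (221,166) and (302,218), a green one at (276,169), and two grey-capped white bottles in the block. The short one is at (220,201) and the tall one at (255,196). I choose (255,196): white body, grey cap, and about 130 mm high. Next I measure the block and cap, and take a close crop.

```bash
python3 - <<'E'
from h import *
for n in ("scene","top"):
    d=np.load(n+"0.npz");w=d["w"];img=d["img"]
    x,y,z=w[...,0],w[...,1],w[...,2]
    reg=(x>.38)&(x<.58)&(y>-.1)&(y<.2)
    m=reg&(z>.04)&(z<.06)&(img.min(-1)>120)
    P=w[m][:,:2]*1000
    rc=cv2.minAreaRect(P.astype(np.float32));print(n,"block",rc,len(P),np.median(z[m]))
    c=reg&(z>.112)&(y<.05); Q=w[c&(z>.124)];print("capTop mean",Q.mean(0),np.nanmedian(Q[:,2]),len(Q))
    # circle by bounding
    print(cv2.minEnclosingCircle((Q[:,:2]*1000).astype(np.float32)), Q[:,0].min(),Q[:,0].max(),Q[:,1].min(),Q[:,1].max())
    s=reg&(z>.083)&(z<.105)&(y>.06);Q=w[s];print("short",Q.mean(0),len(Q))
a=cv2.imread("pics/scene0.png")[170:240,190:290];cv2.imwrite("pics/crop1.png",cv2.resize(a,None,fx=6,fy=6,interpolation=2))
# table tilt/offset
    
E
```

```text
scene block ((502.1862487792969, 50.88558578491211), (216.13523864746094, 89.0751724243164), 78.49679565429688) 1530 0.05012991720707576
capTop mean [ 0.48933655 -0.00361394  0.13131886] 0.13110131952385642 162
((491.3476257324219, -2.930891275405884), 20.60728645324707) 0.4708437827534205 0.5115357110232398 -0.022363202388740896 0.015565750744284663
short [0.5103235  0.10435658 0.09268468] 149
top block ((500.2814025878906, 53.456207275390625), (215.39886474609375, 85.59619140625), 78.66339874267578) 1444 0.05037522849028875
capTop mean [ 0.4893961  -0.00077999  0.13138653] 0.13165680320749967 129
((490.15338134765625, -1.0562342405319214), 19.2800235748291) 0.4709087066289383 0.5078622277313746 -0.018095092602524232 0.017746865230317762
short [0.51027146 0.10661615 0.09258646] 125
```

View pics/crop1.png

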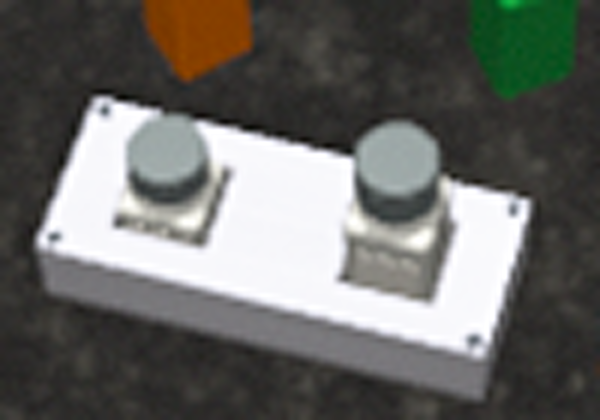

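The crop shows the white square bottle with the grey cap standing taller, on the right side of the block, so the choice holds. The cap axis is at about (0.490, -0.002), and the block's model geometry agrees. Next is the hover move.

```bash
cat >> h.py <<'E'
def delta(tgt):
    s=get_state();q=s["orientation"];Rm=R.from_quat([q[1],q[2],q[3],q[0]])
    return Rm.inv().apply(np.array(tgt)-s["tcp_pos"])*1000
def st():
    s=get_state();q=s["orientation"];M=R.from_quat([q[1],q[2],q[3],q[0]]).as_matrix()
    print("t",round(float(s["clock"]),2),"q",np.round(s["joint_pos"],3),"p",np.round(s["tcp_pos"],4),"F",np.round(s["wrist_force"],1),"T",np.round(s["ft_torque"],2),"gap",round(float(s["finger_gap"]),4));print(np.round(M,3))
E
python3 - <<'E'
from h import *
print(delta([.49,-.002,.21])); st(); print([a for a in dir(env) if a[0]!='_'],env.tcp_to_grasp)
E
```

```text
[-454.36017233 -391.61263086    0.58777828]
t 0.8 q [1.043 0.313 0.046 1.304 0.    1.431] p [0.2175 0.5324 0.2107] F [ 0.3 -0.1 -0.8] T [-0.06  0.02 -0.02] gap 0.0855
[[-0.926  0.378  0.   ]
 [ 0.378  0.926  0.   ]
 [-0.     0.    -1.   ]]
['MotionError', 'tcp_to_grasp'] 0.0187
```

{"api": "arm_command", "payload": {
  "motion": [
    {"x": -45,"y": -39,"z": 0,"hand": -1},
    {"x": -91,"y": -78,"z": 0,"hand": -1},
    {"x": -136,"y": -117,"z": 0,"hand": -1},
    {"x": -182,"y": -157,"z": 0,"hand": -1},
    {"x": -227,"y": -196,"z": 0,"hand": -1},
    {"x": -273,"y": -235,"z": 0,"hand": -1},
    {"x": -318,"y": -274,"z": 0,"hand": -1},
    {"x": -364,"y": -313,"z": 0,"hand": -1},
    {"x": -409,"y": -353,"z": 0,"hand": -1},
    {"x": -454,"y": -392,"z": 0,"hand": -1}
  ],
  "force": 50
}}

```text
invalid input at $.motion[0]: expected keys x, y, z, rx, ry, rz, hand
```

{"api": "arm_command", "payload": {
  "motion": [
    {"x": 0,"hand": -1},
    {"x": 0,"hand": -1}
  ]
}}

```text
invalid input at $.motion[0]: expected keys x, y, z, rx, ry, rz, hand
```

```bash
python3 - <<'E'
from h import *
st(); p=viewer.read_camera("wrist");save(p,"w1.png");w=pts(p);np.save("w1.npy",w)
x,y,z=w[...,0],w[...,1],w[...,2]
m=(abs(x-.49)<.05)&(abs(y)<.05)&(z>.124)&(z<.14)
Q=w[m];print(len(Q),np.median(Q,0),cv2.minEnclosingCircle((Q[:,:2]*1000).astype(np.float32)) if len(Q) else 0)
for d in finder.masks_of(p,"cap_center")[:3]: print(d["score"],d["at"],np.nanmedian(w[d["region"]],0))
print(delta([.49,-.002,.101]))
E
```

```text
t 0.8 q [1.043 0.313 0.046 1.304 0.    1.431] p [0.2175 0.5324 0.2107] F [ 0.3 -0.1 -0.8] T [-0.06  0.02 -0.02] gap 0.0855
[[-0.926  0.378  0.   ]
 [ 0.378  0.926  0.   ]
 [-0.     0.    -1.   ]]
0 [nan nan nan] 0
[-454.35934839 -391.64091023  109.60390986]
  return _methods._mean(a, axis=axis, dtype=dtype,
  ret = um.true_divide(
```

View pics/w1.png

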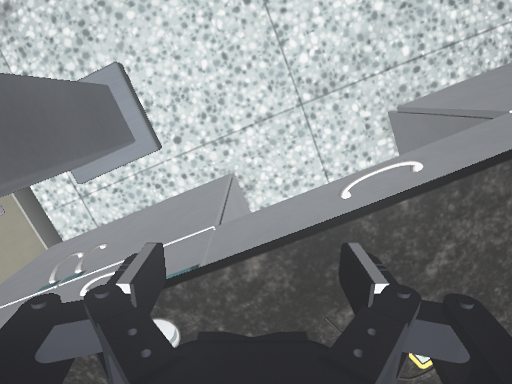

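The call was refused because every row needs all the keys; the arm has not moved. The wrist picture shows only the floor and the cart edge.

{"api": "arm_command", "payload": {
  "motion": [
    {"x": -45,"y": -39,"z": 0,"rx": 0,"ry": 0,"rz": 0,"hand": -1},
    {"x": -91,"y": -78,"z": 0,"rx": 0,"ry": 0,"rz": 0,"hand": -1},
    {"x": -136,"y": -117,"z": 0,"rx": 0,"ry": 0,"rz": 0,"hand": -1},
    {"x": -182,"y": -157,"z": 0,"rx": 0,"ry": 0,"rz": 0,"hand": -1},
    {"x": -227,"y": -196,"z": 0,"rx": 0,"ry": 0,"rz": 0,"hand": -1},
    {"x": -273,"y": -235,"z": 0,"rx": 0,"ry": 0,"rz": 0,"hand": -1},
    {"x": -318,"y": -274,"z": 0,"rx": 0,"ry": 0,"rz": 0,"hand": -1},
    {"x": -364,"y": -313,"z": 0,"rx": 0,"ry": 0,"rz": 0,"hand": -1},
    {"x": -409,"y": -353,"z": 0,"rx": 0,"ry": 0,"rz": 0,"hand": -1},
    {"x": -454,"y": -392,"z": 0,"rx": 0,"ry": 0,"rz": 0,"hand": -1}
  ],
  "force": 50
}}

```text
clock: 2.15
tcp_pos: [0.4902, -0.0042, 0.2109]
orientation: [0.0, 0.193, 0.981, 0.0]
wrist_force: [0.8, 0.5, -0.2]
finger_gap: 0.0855
```

{"api": "arm_command", "payload": {
  "motion": [
    {"x": 0,"y": 0,"z": 0,"rx": 0,"ry": 0,"rz": 0,"hand": -1},
    {"x": 0,"y": 0,"z": 0,"rx": 0,"ry": 0,"rz": 0,"hand": -1}
  ]
}}

```text
clock: 2.4
tcp_pos: [0.489, -0.0021, 0.2104]
orientation: [-0.001, 0.193, 0.981, 0.0]
wrist_force: [-0.4, 0.7, 0.2]
finger_gap: 0.0849
```

```bash
python3 - <<'E'
from h import *
st(); p=viewer.read_camera("wrist");save(p,"w2.png");w=pts(p)
x,y,z=w[...,0],w[...,1],w[...,2]
m=(abs(x-.49)<.05)&(abs(y)<.05)&(z>.124)&(z<.14)
Q=w[m];print(len(Q))
if len(Q): print(np.median(Q,0),cv2.minEnclosingCircle((Q[:,:2]*1000).astype(np.float32)))
for d in finder.masks_of(p,"cap_center")[:3]: print(d["score"],d["at"],np.nanmedian(w[d["region"]],0))
print(delta([.49,-.002,.101]))
E
```

```text
t 2.4 q [-0.169  0.148 -0.168  1.256  0.     0.22 ] p [ 0.489  -0.0021  0.2104] F [-0.4  0.7  0.2] T [-0.05 -0.01 -0.02] gap 0.0849
[[-0.925  0.379 -0.001]
 [ 0.379  0.925  0.001]
 [ 0.001  0.    -1.   ]]
1561
[ 0.48970293 -0.00325402  0.13208042] ((490.97247314453125, -3.7966887950897217), 19.358888626098633)
0.95 [126.1, 214.5] [ 0.46944092 -0.11957316  0.12185743]
0.92 [405.7, 269.7] [0.62375624 0.1088882  0.12149787]
0.73 [252.9, 190.9] [ 0.48833743 -0.00278711  0.13197885]
[ -1.52324622  -0.45341639 109.62267999]
```

View pics/w2.png

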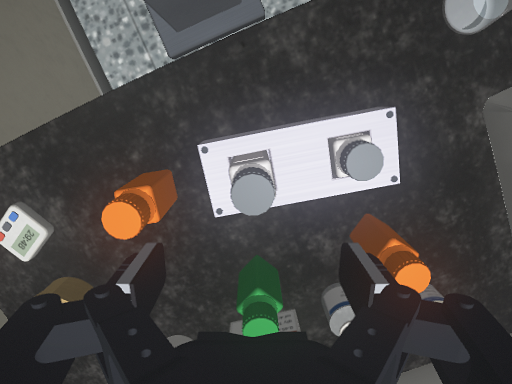

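The wrist view shows the tall bottle's cap at (253,191) and the short one at (360,160), with the green and orange bottles outside the block. The cap axis measures (0.4905, -0.003). I lower the gripper over it.

{"api": "arm_command", "payload": {
  "motion": [
    {"x": -2,"y": 0,"z": 30,"rx": 0,"ry": 0,"rz": 0,"hand": -1},
    {"x": -2,"y": 0,"z": 60,"rx": 0,"ry": 0,"rz": 0,"hand": -1},
    {"x": -2,"y": 0,"z": 90,"rx": 0,"ry": 0,"rz": 0,"hand": -1},
    {"x": -2,"y": 0,"z": 109,"rx": 0,"ry": 0,"rz": 0,"hand": -1},
    {"x": -2,"y": 0,"z": 109,"rx": 0,"ry": 0,"rz": 0,"hand": -1}
  ]
}}

```text
clock: 3.12
tcp_pos: [0.4895, -0.0013, 0.1005]
orientation: [-0.002, 0.191, 0.982, 0.0]
wrist_force: [-1.3, -0.5, 0.6]
finger_gap: 0.0853
```

{"api": "arm_command", "payload": {
  "motion": [
    {"x": 0,"y": 0,"z": 0,"rx": 0,"ry": 0,"rz": 0,"hand": 1},
    {"x": 0,"y": 0,"z": 0,"rx": 0,"ry": 0,"rz": 0,"hand": 1},
    {"x": 0,"y": 0,"z": 0,"rx": 0,"ry": 0,"rz": 0,"hand": 1},
    {"x": 0,"y": 0,"z": 0,"rx": 0,"ry": 0,"rz": 0,"hand": 1},
    {"x": 0,"y": 0,"z": 0,"rx": 0,"ry": 0,"rz": 0,"hand": 1},
    {"x": 0,"y": 0,"z": 0,"rx": 0,"ry": 0,"rz": 0,"hand": 1}
  ],
  "force": 50
}}

```text
clock: 3.88
tcp_pos: [0.4923, -0.0031, 0.103]
orientation: [0.001, 0.193, 0.981, 0.0]
wrist_force: [-0.1, 0.7, 6.0]
finger_gap: 0.0349
```

```bash
python3 - <<'E'
from h import *
st()
E
```

```text
t 3.88 q [-0.17   0.215 -0.359  0.995  0.     0.218] p [ 0.4923 -0.0031  0.103 ] F [-0.1  0.7  6. ] T [0.13 0.2  0.01] gap 0.0349
[[-0.926  0.378  0.002]
 [ 0.378  0.926 -0.   ]
 [-0.002  0.001 -1.   ]]
```

```bash
python3 - <<'E'
from h import *
for i in range(2): st()
a=viewer.read_camera("scene")["image"][150:250,180:330]
p=viewer.read_camera("wrist")
st()
cv2.imwrite("pics/g1.png",cv2.resize(a[:,:,::-1],None,fx=5,fy=5,interpolation=2));save(p,"g1w.png")
E
```

```text
t 3.88 q [-0.17   0.215 -0.359  0.995  0.     0.218] p [ 0.4923 -0.0031  0.103 ] F [-0.1  0.7  6. ] T [0.13 0.2  0.01] gap 0.0349
[[-0.926  0.378  0.002]
 [ 0.378  0.926 -0.   ]
 [-0.002  0.001 -1.   ]]
t 3.88 q [-0.17   0.215 -0.359  0.995  0.     0.218] p [ 0.4923 -0.0031  0.103 ] F [-0.1  0.7  6. ] T [0.13 0.2  0.01] gap 0.0349
[[-0.926  0.378  0.002]
 [ 0.378  0.926 -0.   ]
 [-0.002  0.001 -1.   ]]
t 3.98 q [-0.17   0.215 -0.359  0.995  0.     0.218] p [ 0.4923 -0.0031  0.103 ] F [-0.3  0.3  4.9] T [0.16 0.21 0.05] gap 0.0347
[[-0.926  0.378  0.002]
 [ 0.378  0.926 -0.   ]
 [-0.002  0.001 -1.   ]]
```

View pics/g1.png

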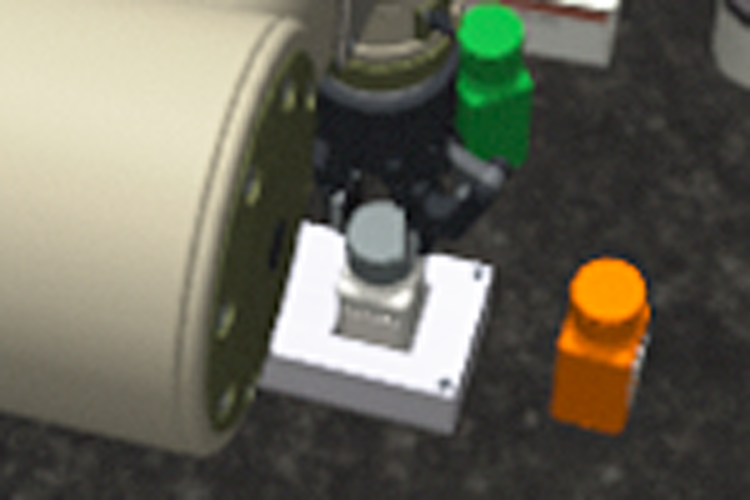

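View pics/g1w.png

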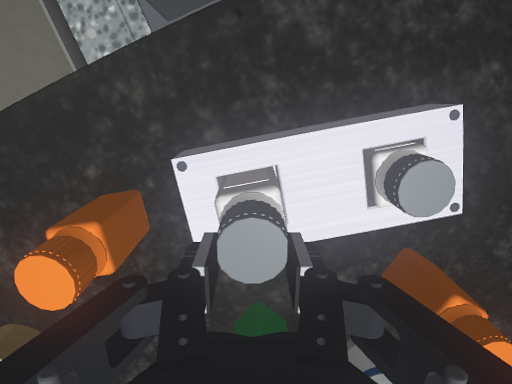

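The pads straddle the cap. The opening reads 34.7 mm, a little under 38 mm, which may be pad compliance. I turn clockwise (+rz) in stages and watch the moment.

{"api": "arm_command", "payload": {
  "motion": [
    {"x": 0,"y": 0,"z": 0,"rx": 0,"ry": 0,"rz": 7,"hand": 1},
    {"x": 0,"y": 0,"z": 0,"rx": 0,"ry": 0,"rz": 14,"hand": 1},
    {"x": 0,"y": 0,"z": 0,"rx": 0,"ry": 0,"rz": 21,"hand": 1},
    {"x": 0,"y": 0,"z": 0,"rx": 0,"ry": 0,"rz": 28,"hand": 1}
  ]
}}

```text
clock: 4.47
tcp_pos: [0.4921, -0.0035, 0.103]
orientation: [0.001, 0.426, 0.905, 0.0]
wrist_force: [-1.6, -0.4, 6.3]
finger_gap: 0.0347
```

```bash
python3 - <<'E'
from h import *
st()
E
```

```text
t 4.47 q [-0.17   0.215 -0.359  0.995 -0.001  0.711] p [ 0.4921 -0.0035  0.103 ] F [-1.6 -0.4  6.3] T [-0.18  0.4   0.05] gap 0.0347
[[-0.637  0.771  0.002]
 [ 0.771  0.637 -0.001]
 [-0.002  0.001 -1.   ]]
```

{"api": "arm_command", "payload": {
  "motion": [
    {"x": 0,"y": 0,"z": 0,"rx": 0,"ry": 0,"rz": 6,"hand": 1},
    {"x": 0,"y": 0,"z": 0,"rx": 0,"ry": 0,"rz": 12,"hand": 1}
  ]
}}

```text
clock: 4.72
tcp_pos: [0.4918, -0.0035, 0.103]
orientation: [0.001, 0.518, 0.855, -0.0]
wrist_force: [-2.6, -1.3, 6.6]
finger_gap: 0.0348
```

```bash
python3 - <<'E'
from h import *
st()
E
```

```text
t 4.72 q [-0.17   0.215 -0.359  0.996 -0.001  0.92 ] p [ 0.4918 -0.0035  0.103 ] F [-2.6 -1.3  6.6] T [-0.29  0.54  0.09] gap 0.0348
[[-0.463  0.886  0.001]
 [ 0.886  0.463 -0.001]
 [-0.002  0.001 -1.   ]]
```

{"api": "arm_command", "payload": {
  "motion": [
    {"x": 0,"y": 0,"z": 0,"rx": 0,"ry": 0,"rz": 4,"hand": 1},
    {"x": 0,"y": 0,"z": 0,"rx": 0,"ry": 0,"rz": 8,"hand": 1}
  ]
}}

```text
clock: 4.97
tcp_pos: [0.4916, -0.0036, 0.103]
orientation: [0.001, 0.576, 0.817, -0.0]
wrist_force: [-3.2, -1.1, 8.1]
finger_gap: 0.0349
```

```bash
python3 - <<'E'
from h import *
st()
E
```

```text
t 4.97 q [-1.700e-01  2.140e-01 -3.590e-01  9.960e-01 -1.000e-03  1.058e+00] p [ 0.4916 -0.0036  0.103 ] F [-3.2 -1.1  8.1] T [-0.21  0.7   0.05] gap 0.0349
[[-0.336  0.942  0.001]
 [ 0.942  0.336 -0.001]
 [-0.002  0.001 -1.   ]]
```

{"api": "arm_command", "payload": {
  "motion": [
    {"x": 0,"y": 0,"z": 0,"rx": 0,"ry": 0,"rz": 3,"hand": 1},
    {"x": 0,"y": 0,"z": 0,"rx": 0,"ry": 0,"rz": 7,"hand": 1}
  ]
}}

```text
clock: 5.22
tcp_pos: [0.4915, -0.0036, 0.103]
orientation: [0.001, 0.625, 0.781, -0.0]
wrist_force: [-2.6, -1.7, 8.0]
finger_gap: 0.0349
```

```bash
python3 - <<'E'
from h import *
st()
E
```

```text
t 5.22 q [-1.70e-01  2.14e-01 -3.59e-01  9.96e-01 -1.00e-03  1.18e+00] p [ 0.4915 -0.0036  0.103 ] F [-2.6 -1.7  8. ] T [-0.23  0.71  0.01] gap 0.0349
[[-0.219  0.976  0.001]
 [ 0.976  0.219 -0.001]
 [-0.001  0.001 -1.   ]]
```

{"api": "arm_command", "payload": {
  "motion": [
    {"x": 0,"y": 0,"z": 0,"rx": 0,"ry": 0,"rz": 3,"hand": 1},
    {"x": 0,"y": 0,"z": 0,"rx": 0,"ry": 0,"rz": 7,"hand": 1}
  ]
}}

```text
clock: 5.48
tcp_pos: [0.4914, -0.0043, 0.1031]
orientation: [0.001, 0.671, 0.741, -0.001]
wrist_force: [-4.6, -4.5, 8.8]
finger_gap: 0.0351
```

```bash
python3 - <<'E'
from h import *
st()
E
```

```text
t 5.47 q [-0.17   0.214 -0.359  0.996 -0.003  1.301] p [ 0.4914 -0.0043  0.1031] F [-4.6 -4.5  8.8] T [-0.92  1.14  0.49] gap 0.0351
[[-0.099  0.995  0.001]
 [ 0.995  0.099 -0.003]
 [-0.003  0.    -1.   ]]
```

{"api": "arm_command", "payload": {
  "motion": [
    {"x": 0,"y": 0,"z": 0,"rx": 0,"ry": 0,"rz": 3,"hand": 1},
    {"x": 0,"y": 0,"z": 0,"rx": 0,"ry": 0,"rz": 6,"hand": 1},
    {"x": 0,"y": 0,"z": 0,"rx": 0,"ry": 0,"rz": 6,"hand": 1}
  ]
}}

```text
clock: 5.85
tcp_pos: [0.4918, -0.0037, 0.103]
orientation: [0.001, 0.709, 0.705, 0.0]
wrist_force: [-2.3, -2.0, 6.8]
finger_gap: 0.0352
```

```bash
python3 - <<'E'
from h import *
st()
E
```

```text
t 5.85 q [-1.700e-01  2.140e-01 -3.590e-01  9.960e-01 -1.000e-03  1.405e+00] p [ 0.4918 -0.0037  0.103 ] F [-2.3 -2.   6.8] T [-0.21  0.54 -0.02] gap 0.0352
[[ 0.005  1.     0.002]
 [ 1.    -0.005 -0.001]
 [-0.001  0.002 -1.   ]]
```

{"api": "arm_command", "payload": {
  "motion": [
    {"x": 0,"y": 0,"z": 0,"rx": 0,"ry": 0,"rz": 0,"hand": 1},
    {"x": 0,"y": 0,"z": 0,"rx": 0,"ry": 0,"rz": 3,"hand": 1}
  ],
  "force": 80
}}

```text
clock: 6.1
tcp_pos: [0.4913, -0.0038, 0.1031]
orientation: [0.001, 0.727, 0.687, -0.0]
wrist_force: [-4.5, -1.9, 9.4]
finger_gap: 0.0336
```

```bash
python3 - <<'E'
from h import *
st()
E
```

```text
t 6.1 q [-0.17   0.214 -0.359  0.997 -0.002  1.458] p [ 0.4913 -0.0038  0.1031] F [-4.5 -1.9  9.4] T [-0.49  1.02  0.73] gap 0.0336
[[ 0.057  0.998  0.001]
 [ 0.998 -0.057 -0.002]
 [-0.002  0.001 -1.   ]]
```

{"api": "arm_command", "payload": {
  "motion": [
    {"x": 0,"y": 0,"z": 0,"rx": 0,"ry": 0,"rz": 3,"hand": 1}
  ]
}}

```text
clock: 6.22
tcp_pos: [0.4912, -0.0037, 0.1031]
orientation: [0.001, 0.744, 0.668, -0.0]
wrist_force: [-4.9, -2.1, 9.8]
finger_gap: 0.0334
```

```bash
python3 - <<'E'
from h import *
st()
p=viewer.read_camera("wrist");save(p,"g2w.png")
E
```

```text
t 6.22 q [-0.17   0.214 -0.359  0.997 -0.002  1.509] p [ 0.4912 -0.0037  0.1031] F [-4.9 -2.1  9.8] T [-0.53  1.05  1.41] gap 0.0334
[[ 0.108  0.994  0.001]
 [ 0.994 -0.108 -0.002]
 [-0.002  0.001 -1.   ]]
```

View pics/g2w.png

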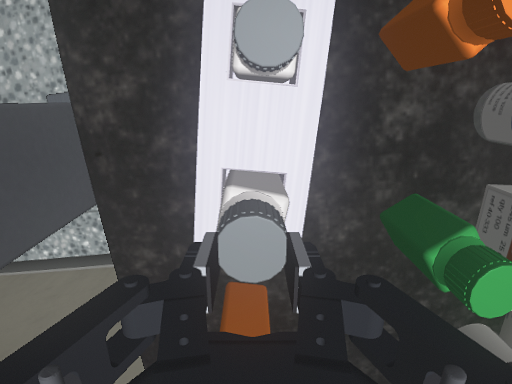

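The moment now climbs to 1.4 N m over 6°, which is the firm stop: the cap is tight. I relieve most of the wind-up while staying positive, then lift.

{"api": "arm_command", "payload": {
  "motion": [
    {"x": 0,"y": 0,"z": 0,"rx": 0,"ry": 0,"rz": -2,"hand": 1},
    {"x": 0,"y": 0,"z": 0,"rx": 0,"ry": 0,"rz": -2,"hand": 1}
  ]
}}

```text
clock: 6.52
tcp_pos: [0.4913, -0.0037, 0.1031]
orientation: [0.001, 0.732, 0.681, -0.0]
wrist_force: [-4.4, -2.9, 9.5]
finger_gap: 0.0338
```

```bash
python3 - <<'E'
from h import *
st()
E
```

```text
t 6.53 q [-0.17   0.214 -0.359  0.997 -0.002  1.473] p [ 0.4913 -0.0037  0.1031] F [-4.4 -2.9  9.5] T [-0.41  0.88  0.59] gap 0.0338
[[ 0.073  0.997  0.001]
 [ 0.997 -0.073 -0.002]
 [-0.002  0.001 -1.   ]]
```

{"api": "arm_command", "payload": {
  "motion": [
    {"x": 0,"y": 0,"z": 0,"rx": 0,"ry": 0,"rz": -1,"hand": 1},
    {"x": 0,"y": 0,"z": 0,"rx": 0,"ry": 0,"rz": -1,"hand": 1}
  ]
}}

```text
clock: 6.78
tcp_pos: [0.4914, -0.0038, 0.1031]
orientation: [0.001, 0.727, 0.687, -0.0]
wrist_force: [-4.0, -2.7, 9.1]
finger_gap: 0.0337
```

```bash
python3 - <<'E'
from h import *
st()
E
```

```text
t 6.78 q [-1.700e-01  2.140e-01 -3.590e-01  9.970e-01 -1.000e-03  1.457e+00] p [ 0.4914 -0.0038  0.1031] F [-4.  -2.7  9.1] T [-0.36  0.89  0.25] gap 0.0337
[[ 0.056  0.998  0.001]
 [ 0.998 -0.056 -0.002]
 [-0.002  0.001 -1.   ]]
```

{"api": "arm_command", "payload": {
  "motion": [
    {"x": 0,"y": 0,"z": -5,"rx": 0,"ry": 0,"rz": 0,"hand": 1},
    {"x": 0,"y": 0,"z": -12,"rx": 0,"ry": 0,"rz": 0,"hand": 1},
    {"x": 0,"y": 0,"z": -20,"rx": 0,"ry": 0,"rz": 0,"hand": 1}
  ]
}}

```text
clock: 7.15
tcp_pos: [0.4911, -0.0029, 0.1216]
orientation: [-0.0, 0.727, 0.687, -0.0]
wrist_force: [1.6, -1.6, -6.4]
finger_gap: 0.0338
```

```bash
python3 - <<'E'
from h import *
st()
E
```

```text
t 7.15 q [-0.17   0.2   -0.328  1.044  0.     1.457] p [ 0.4911 -0.0029  0.1216] F [ 1.6 -1.6 -6.4] T [-0.2  -0.3   0.19] gap 0.0338
[[ 0.056  0.998 -0.001]
 [ 0.998 -0.056  0.   ]
 [ 0.    -0.001 -1.   ]]
```

{"api": "arm_command", "payload": {
  "motion": [
    {"x": 0,"y": 0,"z": -10,"rx": 0,"ry": 0,"rz": 0,"hand": 1},
    {"x": 0,"y": 0,"z": -20,"rx": 0,"ry": 0,"rz": 0,"hand": 1},
    {"x": 0,"y": 0,"z": -32,"rx": 0,"ry": 0,"rz": 0,"hand": 1},
    {"x": 0,"y": 0,"z": -50,"rx": 0,"ry": 0,"rz": 0,"hand": 1},
    {"x": 0,"y": 0,"z": -75,"rx": 0,"ry": 0,"rz": 0,"hand": 1},
    {"x": 0,"y": 0,"z": -105,"rx": 0,"ry": 0,"rz": 0,"hand": 1},
    {"x": 0,"y": 0,"z": -135,"rx": 0,"ry": 0,"rz": 0,"hand": 1},
    {"x": 0,"y": 0,"z": -160,"rx": 0,"ry": 0,"rz": 0,"hand": 1},
    {"x": 0,"y": 0,"z": -160,"rx": 0,"ry": 0,"rz": 0,"hand": 1}
  ]
}}

```text
clock: 8.28
tcp_pos: [0.4927, -0.0031, 0.2844]
orientation: [0.002, 0.727, 0.687, 0.002]
wrist_force: [1.1, -0.2, -2.4]
finger_gap: 0.0336
```

```bash
python3 - <<'E'
from h import *
st()
p=viewer.read_camera("scene");save(p,"l1.png")
E
```

```text
t 8.28 q [-1.700e-01  1.360e-01 -1.000e-03  1.428e+00  0.000e+00  1.457e+00] p [ 0.4927 -0.0031  0.2844] F [ 1.1 -0.2 -2.4] T [-0.01  0.01  0.06] gap 0.0336
[[ 0.056  0.998  0.006]
 [ 0.998 -0.056 -0.001]
 [-0.     0.006 -1.   ]]
```

View pics/l1.png

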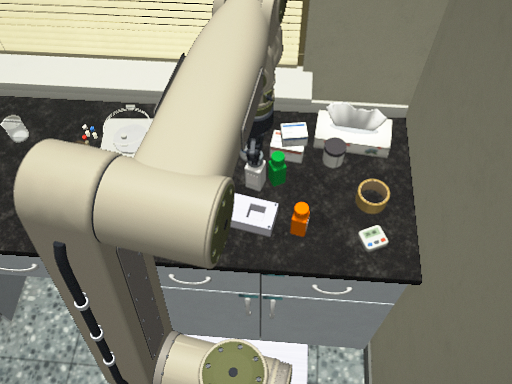

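The picture shows the white bottle held at (255,175) and its well empty at (257,210). Now I tip it outwards, a part at a time.

{"api": "arm_command", "payload": {
  "motion": [
    {"x": 0,"y": 4,"z": -4,"rx": -6,"ry": 0.3,"rz": 0,"hand": 1},
    {"x": 0,"y": 8,"z": -8,"rx": -13,"ry": 0.7,"rz": 0,"hand": 1},
    {"x": 1,"y": 12,"z": -12,"rx": -21,"ry": 1.2,"rz": 0,"hand": 1},
    {"x": 1,"y": 16,"z": -16,"rx": -29,"ry": 1.6,"rz": 0,"hand": 1},
    {"x": 1,"y": 20,"z": -20,"rx": -37,"ry": 2.1,"rz": 0,"hand": 1},
    {"x": 1,"y": 20,"z": -20,"rx": -40,"ry": 2.2,"rz": 0,"hand": 1}
  ]
}}

```text
clock: 9.07
tcp_pos: [0.5088, -0.0025, 0.2986]
orientation: [0.235, 0.683, 0.645, 0.249]
wrist_force: [-0.8, -0.2, -1.7]
finger_gap: 0.0338
```

```bash
python3 - <<'E'
from h import *
st()
E
```

```text
t 9.07 q [-0.276 -0.409 -0.678  0.622  0.176  1.414] p [ 0.5088 -0.0025  0.2986] F [-0.8 -0.2 -1.7] T [-0.01  0.81  0.03] gap 0.0338
[[ 0.044  0.765  0.643]
 [ 0.998 -0.057 -0.   ]
 [ 0.036  0.642 -0.766]]
```

{"api": "arm_command", "payload": {
  "motion": [
    {"x": 1,"y": 17,"z": -1,"rx": -5,"ry": 0.3,"rz": 0,"hand": 1},
    {"x": 2,"y": 34,"z": -3,"rx": -11,"ry": 0.6,"rz": 0,"hand": 1},
    {"x": 3,"y": 51,"z": -4,"rx": -18,"ry": 1,"rz": 0,"hand": 1},
    {"x": 4,"y": 68,"z": -6,"rx": -25,"ry": 1.4,"rz": 0,"hand": 1},
    {"x": 5,"y": 84,"z": -7,"rx": -31,"ry": 1.7,"rz": 0,"hand": 1},
    {"x": 5,"y": 84,"z": -7,"rx": -36,"ry": 2,"rz": 0,"hand": 1},
    {"x": 5,"y": 84,"z": -7,"rx": -36,"ry": 2,"rz": 0,"hand": 1}
  ]
}}

```text
clock: 9.95
tcp_pos: [0.5874, -0.0049, 0.395]
orientation: [0.409, 0.582, 0.552, 0.434]
wrist_force: [0.6, -0.0, -0.7]
finger_gap: 0.0338
```

```bash
python3 - <<'E'
from h import *
st()
p=viewer.read_camera("scene");save(p,"t1.png")
E
```

```text
t 9.95 q [-0.31  -0.496 -1.028 -0.227  0.299  1.535] p [ 0.5874 -0.0049  0.395 ] F [ 0.6 -0.  -0.7] T [-0.05  1.14  0.02] gap 0.0338
[[ 0.014  0.287  0.958]
 [ 0.998 -0.056  0.002]
 [ 0.054  0.956 -0.287]]
```

View pics/t1.png

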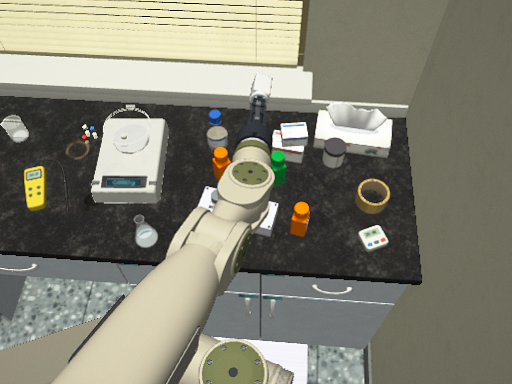

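```bash
python3 - <<'E'
import numpy as np
for n in("scene","top"):
    w=np.load(n+"0.npz")["w"];x,y,z=w[...,0],w[...,1],w[...,2]
    for a in np.arange(.64,1.1,.05):
        m=(x>a)&(x<a+.05)&(abs(y)<.12)
        if m.any(): print(n,round(a,2),np.nanmax(z[m]))
E
```

```text
scene 0.64 0.12783976478179687
scene 0.69 0.1140096726225876
scene 0.74 0.11222050675789962
scene 0.79 0.17966313131208195
scene 0.84 0.44762272938925746
scene 0.89 0.4231562107648633
scene 0.94 0.40523595030963044
top 0.64 0.12830246812255564
top 0.69 0.1125825619364226
top 0.74 0.11328914069062183
top 0.79 0.17799433453727787
top 0.84 0.5169879916989081
top 0.89 0.4385849524662931
top 0.94 0.4008441401184514
```

{"api": "arm_command", "payload": {
  "motion": [
    {"x": 1,"y": 21,"z": -6,"rx": 0,"ry": 0,"rz": 0,"hand": 1},
    {"x": 2,"y": 43,"z": -13,"rx": 0,"ry": 0,"rz": 0,"hand": 1},
    {"x": 4,"y": 64,"z": -20,"rx": 0,"ry": 0,"rz": 0,"hand": 1},
    {"x": 5,"y": 86,"z": -26,"rx": 0,"ry": 0,"rz": 0,"hand": 1},
    {"x": 5,"y": 86,"z": -26,"rx": 0,"ry": 0,"rz": 0,"hand": 1}
  ]
}}

```text
clock: 10.62
tcp_pos: [0.5871, -0.0046, 0.487]
orientation: [0.41, 0.582, 0.552, 0.435]
wrist_force: [0.8, -0.6, -1.2]
finger_gap: 0.0336
```

```bash
python3 - <<'E'
from h import *
st()
E
```

```text
t 10.62 q [-0.309 -0.562 -0.822  0.043  0.298  1.535] p [ 0.5871 -0.0046  0.487 ] F [ 0.8 -0.6 -1.2] T [-0.02  1.15 -0.03] gap 0.0336
[[ 0.013  0.285  0.959]
 [ 0.998 -0.055  0.002]
 [ 0.053  0.957 -0.285]]
```

Every joint is now well inside its range and the tool is tilted about 73°. I check the bottle's real axis and the other things.

```bash
python3 - <<'E'
from h import *
for n in("scene","top"):
    p=viewer.read_camera(n);w=pts(p);save(p,n+"f.png")
    t=np.array(get_state()["tcp_pos"])
    m=(w[...,2]>.38)&(w[...,0]>.56)&(w[...,0]<.76)&(abs(w[...,1])<.06)&(p["image"].min(-1)>110)
    Q=w[m];print(n,len(Q));
    if len(Q)>30:
        Q=Q[np.linalg.norm(Q-np.median(Q,0),axis=1)<.08]
        c=Q.mean(0);_,s,V=np.linalg.svd(Q-c);print(c,s,V[0],"angle",np.degrees(np.arccos(abs(V[0][2]))))
    for q in("tall_center","short_center","timer_center","flask_center","tape_roll_center"):
        for d in finder.masks_of(p,q)[:4]:
            k=d["region"];print(q,round(d["score"],2),np.round(d["at"]),np.round(np.nanmedian(w[k],0),3))
p=viewer.read_camera("wrist");save(p,"wf.png")
a=cv2.imread("pics/scenef.png")[20:140,190:330];cv2.imwrite("pics/scf.png",cv2.resize(a,None,fx=5,fy=5,interpolation=2))
st()
E
```

```text
scene 454
[ 0.62562816 -0.0065003   0.49203546] [0.58157321 0.28574899 0.13988695] [-0.9750063   0.01783348  0.22146036] angle 77.20517854566121
tall_center 0.93 [275. 173.] [ 0.62  -0.056  0.08 ]
tall_center 0.6 [260.  58.] [ 0.62  -0.007  0.494]
short_center 0.18 [141. 234.] [0.4   0.295 0.047]
timer_center 0.94 [370. 239.] [ 0.45  -0.329  0.017]
flask_center 0.57 [143. 232.] [0.399 0.295 0.048]
tape_roll_center 0.72 [375. 194.] [ 0.58  -0.332  0.031]
tape_roll_center 0.3 [265.  74.] [ 0.563 -0.02   0.498]
top 907
[ 0.62082061 -0.00148135  0.48964589] [0.97415298 0.40352189 0.20597018] [-0.9629262   0.02392442  0.26870199] angle 74.412957717731
tall_center 0.93 [272. 111.] [ 0.62 -0.    0.49]
tall_center 0.76 [231. 147.] [0.624 0.11  0.089]
tall_center 0.73 [304. 199.] [ 0.464 -0.119  0.117]
tall_center 0.66 [280. 146.] [ 0.622 -0.052  0.119]
short_center 0.75 [228. 182.] [0.506 0.104 0.091]
short_center 0.6 [366. 210.] [ 0.452 -0.33   0.018]
timer_center 0.68 [364. 208.] [ 0.453 -0.328  0.018]
timer_center 0.6 [268. 130.] [0.575 0.003 0.5  ]
flask_center 0.55 [169. 218.] [0.404 0.29  0.041]
tape_roll_center 0.74 [369. 165.] [ 0.58  -0.331  0.039]
t 11.28 q [-0.309 -0.561 -0.823  0.042  0.298  1.535] p [ 0.5874 -0.0047  0.486 ] F [-0.   1.  -1.8] T [ 0.02  1.17 -0.02] gap 0.0337
[[ 0.014  0.286  0.958]
 [ 0.998 -0.055  0.002]
 [ 0.054  0.957 -0.286]]
```

View pics/scf.png

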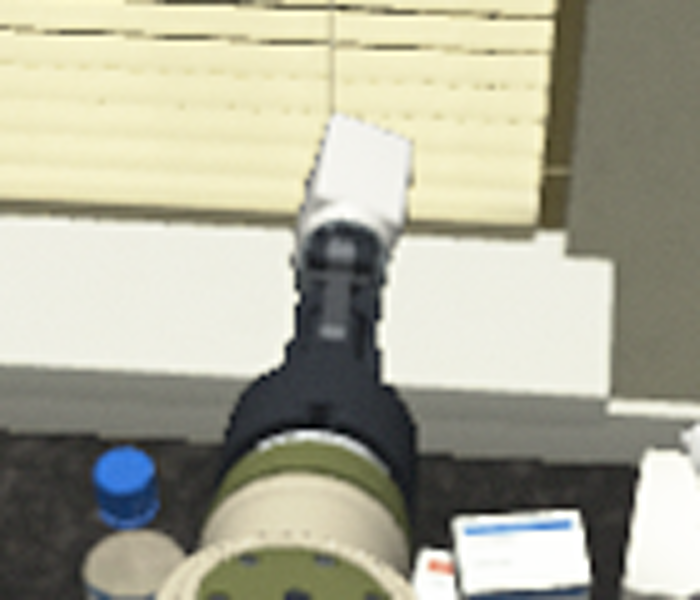

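View pics/wf.png

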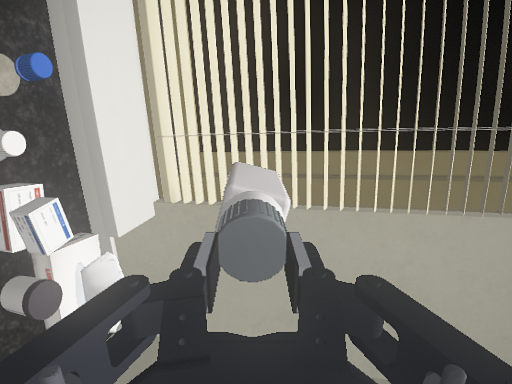

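View pics/topf.png

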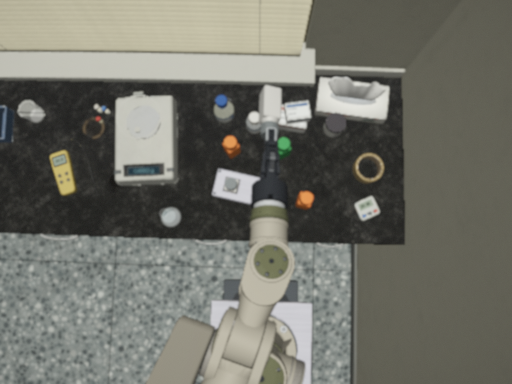

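The bottle axis measures 74–77° from upright and the other things have not moved. One more check is needed: whether the body rolled against the cap (loosening) during the lift. I'll fit the body's upper face to get its roll in the tool frame. If the cap is still tight, the body should sit about 14° clockwise (block yaw plus well play).

```bash
python3 - <<'E'
from h import *
s=get_state();q=s["orientation"];M=R.from_quat([q[1],q[2],q[3],q[0]]).as_matrix();t=np.array(s["tcp_pos"])
for n in("top","scene","wrist"):
    p=viewer.read_camera(n);w=pts(p)
    L=((w-t)@M)*1000
    z=L[...,2];m=(z>18)&(z<85)&(abs(L[...,0])<45)&(abs(L[...,1])<45)&(p["image"].min(-1)>90)
    Q=L[m]
    print(n,len(Q),np.round(Q.min(0)),np.round(Q.max(0)))
    if len(Q)<50: continue
    # ransac planes, normal perpendicular-ish to z
    rng=np.random.default_rng(0);rem=Q
    for k in range(2):
        best=None
        for i in range(600):
            a,b,c=rem[rng.choice(len(rem),3,replace=False)];nn=np.cross(b-a,c-a);l=np.linalg.norm(nn)
            if l<50: continue
            nn/=l; inl=abs((rem-a)@nn)<1.5
            if best is None or inl.sum()>best.sum(): best=inl
        P=rem[best];c=P.mean(0);_,sv,V=np.linalg.svd(P-c);nn=V[2]*np.sign(V[2]@c)
        print(" plane",len(P),"n",np.round(nn,3),"d",round(nn@c,1),"roll mod90",round(np.degrees(np.arctan2(nn[1],nn[0])),1),"c",np.round(c))
        rem=rem[~best]
        if len(rem)<40: break
E
```

```text
top 536 [-20. -14.  18.] [27. 26. 85.]
 plane 298 n [-0.236  0.972 -0.007] d 17.5 roll mod90 103.6 c [-1. 18. 51.]
 plane 121 n [0.964 0.266 0.013] d 23.7 roll mod90 15.4 c [22.  6. 52.]
scene 271 [-24. -12.  18.] [25. 24. 85.]
 plane 208 n [-0.242  0.97   0.015] d 20.2 roll mod90 104.0 c [-4. 19. 50.]
 plane 37 n [0.962 0.274 0.011] d 21.5 roll mod90 15.9 c [19.  9. 50.]
wrist 1070 [ -7. -24.  18.] [26. 24. 85.]
 plane 1012 n [0.97  0.244 0.012] d 22.1 roll mod90 14.1 c [21.  4. 47.]
 plane 57 n [ 0.276 -0.961 -0.002] d 21.7 roll mod90 -74.0 c [ 16. -18.  38.]
```

The roll is 13.6–14.1° in the larger face fits against about 13.8° expected, so the cap did not loosen. The arm is still, and I hand in.

```bash
python3 - <<'E'
from h import *
st(); print(np.abs(get_state()["qvel"]).max()); print(hand_in())
E
```

```text
t 11.43 q [-0.309 -0.561 -0.823  0.042  0.299  1.535] p [ 0.5873 -0.0047  0.4861] F [-0.3  0.1 -1.3] T [-0.01  1.16  0.01] gap 0.034
[[ 0.014  0.286  0.958]
 [ 0.998 -0.055  0.002]
 [ 0.054  0.957 -0.286]]
0.0012142196458728208
the job is handed in; nothing more can be done
None
```

I screwed the tall white bottle's cap tight in its well, lifted the bottle out by the cap, and tipped it onto its side. The job is handed in at about 11.4 s, with the arm still holding the bottle.

**Cap:** I turned it clockwise until the moment at the wrist rose to about 1.4 N m at the stop. On the first pass, with a 50 N grip, the moment rose to 0.5 N m and then fell to nothing, probably because the pads slipped. I raised the grip to 80 N and turned again to confirm the stop. After the lift, the body's roll in the gripper measured about 14° from the larger face fits, close to the 13.8° expected. So the cap does not seem to have loosened, though I could not measure the cap angle directly.

**Final pose:** The bottle lies 74–77° from upright by the cameras, and the gripper is tilted 73°. Its middle is about 0.47 m above the worktop and well clear of the block, and the arm was at rest.

**Other things:** The last pictures show the short bottle, timer, flask and tape roll where they were, within measuring error. In the last scene picture the arm hides the short bottle, so for that one I relied on the top camera.

**Disagreements:**
- The finger opening read 34–35 mm on the 38 mm cap, which fits pad compliance because it shrank as the grip rose.
- During the tilt, joint 3 came to -1.028 against its limit of -1.03, so I raised the arm and it ended at -0.82.

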